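Lock a notched bracket plate into the counter's index fixture

ROBOT

A 6-joint arm with a two-finger parallel gripper is mounted at the origin on the work surface. World frame = base frame: x ahead of the robot, y to its left, z up, the work surface at z = 0. Lengths are in m, angles in rad, forces in N, time in s.
With the tool pointing down it reaches from about 0.3 to 0.775 m from the base axis. Payload 14.6 kg.
Tool frame: the origin (TCP) lies on the mounting face of the last link; the fingertips stand 199 mm ahead of it and the grasp point (between the pads) lies 180 mm ahead of it; z points along the fingers, y is the line along which they close (so a half turn about z gives the same grasp; the last joint's range is limited). The gripper opens to 94 mm and grips with 3 to 60 N. Pads are 16 mm wide; open, the fingers measure 119 mm over their backs; the gripper's body (75 mm by 177 mm) begins 78 mm behind the grasp point.
Start: joints at [1.159, 0.3, 1.521, -0, 1.321, -0.067], TCP at [0.186, 0.518, 0.405] pointing down, gripper open.
Joint ranges: [-3.03, 3.03], [-0.79, 2.21], [0.23, 2.52], [-1.04, 4.18], [0, 3.07], [-2.55, 2.55]. Speed limits (rad/s): [2.22, 2.22, 2.57, 3.14, 3.14, 3.14].

INTERFACE

Orientations are given as [roll, pitch, yaw] about the fixed x, y, z axes, in that order (R = Rz(yaw) Ry(pitch) Rx(roll)).
In Python, from station import telemetry, cams, workorder, finder gives the robot as it stands.
- The arm moves only by the tool jog_arm, never from a script. Its argument "rows" is a list of rows, each an object with "gripper": the finger opening in m, from 0 to 0.094; "slide": the shift along the tool's x, y, z in m, a list of three; "spin": the turn about the tool's z in rad. In form: [{"gripper": gripper, "slide": [tx, ty, tz], "spin": spin}, ...]. A call has 1 to 8 rows; each row is the pose to reach, as a shift and turn from the pose commanded when the call began, along the tool's axes at that moment; what a row does not reach only later rows make up. A row lasts 1/10 s, in which the tool goes at most 50 mm and 8.59 degrees, less where a joint would pass 70% of its speed; a pose out of reach is approached as far as the arm can. A call with a gripper value outside its range is refused whole. The fingers move at their own pace and stop on an object; "squeeze" is the grip in N (left out, the last holds). Time passes only in rows, so rows that repeat a pose let the fingers close. It gives the time, the measured TCP pose, the force, the opening and the grip force at its end, in the units of the state.
- telemetry.get_obs(): the state, without advancing time (a new reading comes with each control period).
- cams.camera(name): name is "scene" or "top" or "wrist"; returns (picture, depth): 420x560x3 uint8, red, green, blue; 420x560 float32, m along the optical axis (not along the pixel's ray), 0 where there is no reading.
- cams.camera_info(name): a dict with "camera_matrix" (3x3 intrinsics, pixels), "R" (3x3) and "t" (3): a world point X has camera coordinates R X + t; the wrist camera has in their place "tool_from_camera" (4x4, takes a point from camera to tool coordinates, whose origin is the TCP and whose axes are the flange's). Camera axes: x right, y down, z forward; pixel columns grow to the right and rows downward; lengths in m; the calibration is good to about 2 mm. A picture is of the moment at which its call begins: read the wrist's pose just before it. camera_info takes no time and is no camera call.
- workorder.hand_in(): hands the job in; it is judged then, once.
Trained networks look in the newest picture that a camera, given by its name, has taken for a name from the list of things; names that differ only in an ending like _2 or _b are one class to them, and where a whole thing is asked for, a point or a joint stands for the part that bears it (a point fixed in the world has none). Each returns a list of dicts, best first, with "confidence" (0 to 1); they miss things now and then, are a little off and sometimes report something else, mostly with a low value. They report only what shows in the picture. A call takes as long as a camera call.
- finder.find_in(target, camera): "point" ([x, y, z] in m, in world coordinates, good to about 4 mm: the middle of the surface that is visible of it).
- finder.masks_of(target, camera): "region" (420x560 bool, what is visible of it).
The state is a dict: "time_s": time; "qpos": joint angles; "joint_vel": joint speeds; "tau": joint torques, N m; "ee_pos": TCP position; "eef_rot": TCP orientation; "force": force on the tool from outside, world axes, zero at the start; "moment": the same for the moment, N m; "grip_width": finger opening in m; "grip_force": force on a finger pad.
Only numpy, scipy, OpenCV 4.12 (cv2) and the standard library are available. Lean on these libraries where they do the work, as an engineer would, in place of code of your own. Each camera call takes 0.05 s, during which the arm holds its last target. There are 200 camera calls.

TASK

The square bracket plate is loose on the fixture's spindle, turned the wrong way. Turn it on the spindle (its studs are handy to push on), keeping it flat on the fixture, until the one notch that the key fits faces the key; push the key slide fully home into that notch, and then push the hold-down slide fully home over the plate's edge. Leave the screwdriver, padlock and jar where they are.

Things in the scene. Friction and masses are not known exactly. Their poses are not given: they have to be found in the camera images.
- fixture: Dark steel base fixed to the counter, 150 (x) x 310 (y) x 12 mm; origin: underside centre, on the axis of its upright spindle (22 mm across, top z = 28 mm). In its frame the key slide runs along y at x = +18 mm on the -y half (guides to z = 22 at y -83 to -117), the hold-down slide along y at x = 0 on the +y half (bed with cheeks to z = 26 at y 82 to 118).
- plate: Loose steel plate 100 x 100 x 8 mm, 0.6 kg, flat on the base (origin: underside centre, z = 12 mm), 24 mm hole round the spindle: turns freely either way, stays where left. Four studs, 10 mm across, 30 mm tall, at plate x, y = +-36 mm (tops z = 50). It is right when its yaw equals the fixture's. -y edge has the notch that fits; +y edge a mirror-image one, +x edge a shallow one (8 mm), both wrong.
- notch (a point): Mouth centre of the notch that fits, on the plate's -y edge at plate x = +18, y = -50, z = 8 mm (top face); 16 mm wide, 21 mm deep. The equally deep one on the +y edge (also at plate x = +18) is of the wrong hand. Seen from above with the fitting notch toward you, it lies right of the edge's middle.
- key_mouth (a point): Fixed point of the fixture where the mouth of the fitting notch must lie for the key to enter: fixture x = +18, y = -50, z = 20 mm.
- key (a joint): Key slide's travel, m: 0 back (nose at fixture y = -77 mm, clear of the turning plate), 0.044 home (y = -33). Moves to fixture +y, stays where left, friction 2 N. Bar 12 mm wide, at plate level; its round nose corrects a plate yaw error of a few degrees. It stops at about 0.027 on a plain edge of the squared plate, 0.035 in the shallow notch.
- key_tab (a point): Centre of the outer (-y) face of the key slide's upright push tab (34 mm wide in x, 8 mm thick, top z = 56.5 mm). This point: fixture x = +18, z = 44, y = -139 mm when back, -95 when home. Push it toward fixture +y.
- holddown (a joint): Hold-down slide's travel, m: 0 back (nose at fixture y = +80 mm, clear of plate and studs), 0.044 home (y = +36, 2.5 mm above the plate's top, between two studs). Moves to fixture -y, stays where left, friction 2 N. Bar 24 mm wide, z = 22.5 to 30.5 mm.
- hold_tab (a point): Centre of the outer (+y) face of the hold-down's upright push tab (34 mm wide in x, 8 mm thick, top z = 56.5 mm). This point: fixture x = 0, z = 44, y = +142 mm when back, +98 when home. Push it toward fixture -y.
- screwdriver: Bystander: screwdriver lying on the counter beyond the fixture. Leave it.
- padlock: Bystander: brass padlock, 45 x 50 x 22 mm body with steel shackle, lying beyond the fixture. Leave it.
- jar: Bystander: jar 56 mm across, 65 mm tall, beyond the fixture. Leave it.

How it is judged:
By the outcome, as a careful person would: the job done as asked, in the order asked, and still so for the second after the job is handed in, with the robot touching nothing.
It also fails if it takes over 72 s, if anything falls off the work surface, if the arm or the gripper's body presses on something with over 40 N, if the wrist force passes 120 N, or if a joint passes its speed limit or range.

## Working session

There is one attempt and no reset: what is moved stays moved. The work goes in short steps, Python scripts to look and compute and a tool call to move; the robot and the scene stay as the last step left them, time stands still between calls to the robot, and variables do not carry over. Pictures are saved under pics/ and viewed, at most 10 in all, crops included, and the job is handed in when it is done.

Besides the shell and the picture viewer there is one more tool, called after ">>>" by a JSON object that holds its "fn" and its "kwargs". jog_arm: Moves the arm, as the interface text tells. Its arguments: {"type":"object","properties":{"rows":{"type":"array","items":{"type":"object","properties":{"gripper":{"type":"number"},"slide":{"type":"array","items":{"type":"number"}},"spin":{"type":"number"}}}},"squeeze":{"type":"number"}},"required":["rows"]}

```bash
mkdir -p pics; ls; python3 - <<'E'
from station import telemetry, cams, finder
import cv2, numpy as np
o=telemetry.get_obs(); print({k:np.round(v,3) for k,v in o.items()})
im,d=cams.camera("top"); cv2.imwrite("pics/top1.png",im[:,:,::-1])
i=cams.camera_info("top"); print(i)
for t in ["fixture","plate","notch","key_tab","hold_tab","screwdriver","padlock","jar"]:
    print(t,[(np.round(r["point"],3),round(r["confidence"],2)) for r in finder.find_in(t,"top")])
E
```

```text
pics
{'time_s': np.float64(0.0), 'qpos': array([ 1.159,  0.3  ,  1.522,  0.   ,  1.321, -0.067]), 'joint_vel': array([ 0.001,  0.002, -0.001,  0.002,  0.001,  0.   ]), 'tau': array([-0.0000e+00, -5.3180e+01, -3.5274e+01,  7.1000e-02,  2.4000e-02,
       -0.0000e+00]), 'ee_pos': array([0.186, 0.518, 0.404]), 'eef_rot': array([-3.14 , -0.   ,  2.797]), 'force': array([ 0.143, -0.31 ,  0.117]), 'moment': array([-0.006, -0.068,  0.01 ]), 'grip_force': np.float64(0.0), 'grip_width': np.float64(0.094)}
{'camera_matrix': array([[401.43975373,   0.        , 272.09403494],
       [  0.        , 401.43975373, 201.31821144],
       [  0.        ,   0.        ,   1.        ]]), 'R': array([[-0.01563474, -0.99986404, -0.00523972],
       [-0.99415415,  0.01610493, -0.10676216],
       [ 0.10683203,  0.00353989, -0.99427078]]), 't': array([0.0386292 , 0.61378871, 0.70978013])}
fixture [(array([ 0.507, -0.116,  0.015]), 0.71)]
plate [(array([ 0.506, -0.118,  0.018]), 0.58), (array([0.618, 0.04 , 0.064]), 0.44)]
notch [(array([ 0.507, -0.118,  0.022]), 0.91)]
key_tab [(array([ 0.53 , -0.248,  0.022]), 0.63)]
hold_tab [(array([ 0.505, -0.01 ,  0.028]), 0.61)]
screwdriver [(array([ 0.618, -0.146,  0.017]), 0.71), (array([ 0.512, -0.117,  0.023]), 0.23)]
padlock [(array([ 0.651, -0.261,  0.019]), 0.77)]
jar [(array([0.613, 0.038, 0.065]), 0.73)]
```

View pics/top1.png

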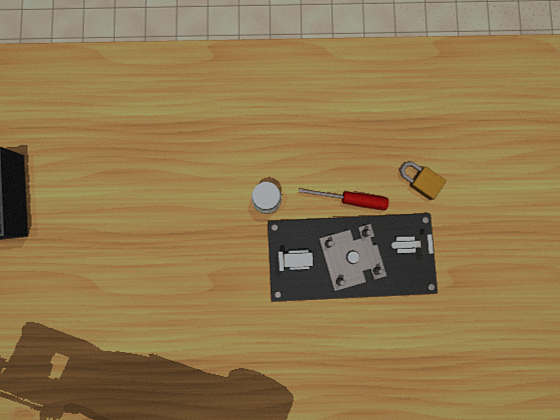

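```bash
cat > h.py <<'E'
from station import telemetry, cams, finder
import cv2, numpy as np
def cloud(cam="top"):
    im,d=cams.camera(cam); i=cams.camera_info(cam); K=i["camera_matrix"]
    v,u=np.mgrid[:420,:560]; P=np.stack([(u-K[0,2])/K[0,0]*d,(v-K[1,2])/K[1,1]*d,d],-1)
    W=(P-i["t"])@i["R"]; W[d==0]=np.nan
    return im,W
def ortho(im,W,c,s=2000,zmin=.004,zmax=.09,n=(600,800)):
    # picture: right = world -y, up = world +x
    out=np.zeros((n[0],n[1],3),np.uint8)
    return out
E
python3 - <<'E'
from h import *
im,W=cloud()
z=W[...,2]
roi=(W[...,0]>.4)&(W[...,0]<.6)&(W[...,1]>-.3)&(W[...,1]<.06)
print(np.histogram(z[roi],bins=np.arange(-.005,.07,.003)))
for lo,hi,nm in [(.008,.015,"base"),(.016,.0215,"plate"),(.046,.053,"studs"),(.054,.06,"tabs"),(.0285,.033,'hd')]:
    m=(roi&(z>lo)&(z<hi)).astype(np.uint8)
    n,l,st,_=cv2.connectedComponentsWithStats(m)
    for k in range(1,n):
        if st[k,4]>8:
            p=W[l==k]; r=cv2.minAreaRect((p[:,:2]*1000).astype(np.float32)); print(nm,st[k,4],p.mean(0).round(4),np.round(r[0],1),np.round(r[1],1),round(r[2],1))
E
```

```text
(array([ 500, 4836, 1421,   10,  661, 6794, 1851,  791, 1888,  277,  161,
        308,  168,   32,   31,   26,   16,   42,   78,   42,  136,   27,
          4,    6,    0]), array([-0.005, -0.002,  0.001,  0.004,  0.007,  0.01 ,  0.013,  0.016,
        0.019,  0.022,  0.025,  0.028,  0.031,  0.034,  0.037,  0.04 ,
        0.043,  0.046,  0.049,  0.052,  0.055,  0.058,  0.061,  0.064,
        0.067,  0.07 ]))
base 9118 [ 0.508  -0.1173  0.0119] [ 509.9 -118.9] [150.1 310. ] 1.9
base 11 [ 0.5376 -0.2159  0.0121] [ 537.6 -215.4] [19.1  0. ] 89.1
base 10 [ 0.5245 -0.2162  0.0119] [ 524.5 -216.5] [17.6  0. ] 89.1
plate 14 [ 0.5989 -0.1797  0.0189] [ 598.8 -180.1] [13.2  2.1] 89.6
plate 13 [ 0.5763 -0.2584  0.017 ] [ 576.9 -257.3] [10.   8.7] 22.5
plate 14 [0.5672 0.0235 0.0171] [566.5  23.3] [5.6 9.5] 89.1
plate 2131 [ 0.5084 -0.1167  0.0197] [ 509.4 -119.9] [101.6 102.3] 14.7
plate 253 [ 0.5307 -0.2204  0.0188] [ 532.1 -219.3] [31.5 55. ] 0.8
plate 10 [ 0.4517 -0.2642  0.0172] [ 451.5 -263.3] [8.2 5.6] 87.1
plate 19 [0.4436 0.0222 0.0172] [443.1  22.6] [7.4 9. ] 89.0
studs 22 [ 0.554 -0.144  0.05 ] [ 554.  -144.1] [8.7 7.7] 41.9
studs 11 [ 0.54   -0.2458  0.0491] [ 541.2 -245.7] [12.5  1.1] 0.0
studs 24 [ 0.5357 -0.0747  0.0495] [535.9 -74.5] [8.8 7.1] 89.1
studs 16 [ 0.5226 -0.2465  0.0496] [ 523.5 -246.3] [16.1  1.3] 4.5
studs 26 [ 0.4847 -0.1623  0.0492] [ 484.5 -162.7] [9.5 8. ] 52.9
studs 27 [ 0.4663 -0.093   0.0497] [466.  -92.8] [8.2 8.7] 44.2
tabs 96 [ 0.5322 -0.2495  0.0561] [ 532.3 -249.9] [33.7  9.1] 1.6
tabs 84 [0.5059 0.0147 0.0567] [505.8  14.7] [ 7.1 31.4] 89.0
hd 351 [ 0.5069 -0.0168  0.0306] [506.9 -16. ] [53.1 23.6] 89.1
hd 10 [ 0.5024 -0.1189  0.0293] [ 502.5 -119.2] [ 3.4 10.5] 16.8
```

The top view shows the fixture centred near pixel (352,257), with the key slide on the right and the hold-down on the left. The plate is turned about 15° mod 90, so I'll zoom in on its notches.

```bash
python3 - <<'E'
from h import *
im,W=cloud()
# rotate the image so world directions: right=-y, up=+x ; homography from plane z=.02
i=cams.camera_info("top");K=i["camera_matrix"]
c=np.array([.510,-.1185,.02]); s=4
src=[];dst=[]
for dx,dy in [(-.07,-.07),(-.07,.07),(.07,-.07),(.07,.07)]:
    p=K@(i["R"]@(c+[dx,dy,0])+i["t"]); src.append(p[:2]/p[2]); dst.append([300-dy*s*1000,300-dx*s*1000])
H=cv2.getPerspectiveTransform(np.float32(src),np.float32(dst))
cv2.imwrite("pics/plate1.png",cv2.warpPerspective(im,H,(600,600),flags=cv2.INTER_CUBIC)[:,:,::-1])
E
```

```text
(no output)
```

View pics/plate1.png

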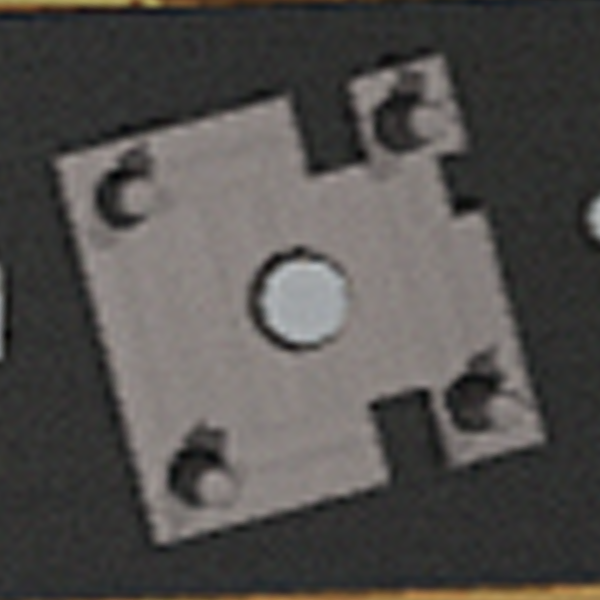

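The shallow notch faces world −y, and the fitting notch is at the bottom of the crop (pixel 410,430, world −x side). So the plate yaw is about −75° and the fixture's is about +1.9°, which means a turn of about +77° CCW. I'll centre the open fingers on the spindle and push two opposite studs by spinning.

```bash
cat >> h.py <<'E'
def go(xyz,yaw_deg):
    o=telemetry.get_obs(); from scipy.spatial.transform import Rotation as R
    M=R.from_euler("xyz",o["eef_rot"]).as_matrix(); d=M.T@(np.array(xyz)-o["ee_pos"])
    dy=(np.deg2rad(yaw_deg)-o["eef_rot"][2]+np.pi)%(2*np.pi)-np.pi
    print("t",o["time_s"],"pos",o["ee_pos"].round(4),"yaw",np.rad2deg(o["eef_rot"][2]).round(2),"F",o["force"].round(1),"q6",o["qpos"][5].round(2),"slide",d.round(4),"spin",round(-dy,4))
E
python3 -c "
from h import *; go([.51,-.1185,.405],34.8)"
```

```text
t 0.55 pos [0.1859 0.5176 0.4046] yaw 160.25 F [ 0.   0.  -0.4] q6 -0.07 slide [-5.200e-01 -4.891e-01 -4.000e-04] spin 2.1894
```

>>> {"fn": "jog_arm", "kwargs": {"rows": [{"gripper": 0.08,"slide": [-0.52,-0.49,0],"spin": 2.19},{"gripper": 0.08,"slide": [-0.52,-0.49,0],"spin": 2.19},{"gripper": 0.08,"slide": [-0.52,-0.49,0],"spin": 2.19},{"gripper": 0.08,"slide": [-0.52,-0.49,0],"spin": 2.19},{"gripper": 0.08,"slide": [-0.52,-0.49,0],"spin": 2.19},{"gripper": 0.08,"slide": [-0.52,-0.49,0],"spin": 2.19},{"gripper": 0.08,"slide": [-0.52,-0.49,0],"spin": 2.19},{"gripper": 0.08,"slide": [-0.52,-0.49,0],"spin": 2.19}]}}

```text
time_s: 1.35
ee_pos: [0.3675, 0.1591, 0.405]
eef_rot: [3.141, -0.0, 1.591]
force: [1.1, 0.5, -0.4]
grip_width: 0.08
grip_force: 0.0
```

```bash
python3 -c "
from h import *; go([.51,-.1185,.405],34.8)"
```

```text
t 1.35 pos [0.3675 0.1591 0.405 ] yaw 91.15 F [ 1.1  0.5 -0.4] q6 0.3 slide [-0.2804  0.137   0.    ] spin 0.9834
```

>>> {"fn": "jog_arm", "kwargs": {"rows": [{"slide": [-0.28,0.137,0],"spin": 0.983},{"slide": [-0.28,0.137,0],"spin": 0.983},{"slide": [-0.28,0.137,0],"spin": 0.983},{"slide": [-0.28,0.137,0],"spin": 0.983},{"slide": [-0.28,0.137,0],"spin": 0.983},{"slide": [-0.28,0.137,0],"spin": 0.983},{"slide": [-0.28,0.137,0],"spin": 0.983},{"slide": [-0.28,0.137,0],"spin": 0.983}]}}

```text
$.rows[0]: bad value
```

```bash
python3 - <<'E'
from h import *; go([.51,-.1185,.260],34.8)
go([.51,-.1185,.225],34.8)
E
```

```text
t 1.35 pos [0.3675 0.1591 0.405 ] yaw 91.15 F [ 1.1  0.5 -0.4] q6 0.3 slide [-0.2804  0.1368  0.145 ] spin 0.9834
t 1.35 pos [0.3675 0.1591 0.405 ] yaw 91.15 F [ 1.1  0.5 -0.4] q6 0.3 slide [-0.2804  0.1368  0.18  ] spin 0.9834
```

Every row needs a gripper value.

>>> {"fn": "jog_arm", "kwargs": {"rows": [{"gripper": 0.08,"slide": [-0.28,0.137,0],"spin": 0.983},{"gripper": 0.08,"slide": [-0.28,0.137,0],"spin": 0.983},{"gripper": 0.08,"slide": [-0.28,0.137,0],"spin": 0.983},{"gripper": 0.08,"slide": [-0.28,0.137,0],"spin": 0.983},{"gripper": 0.08,"slide": [-0.28,0.137,0],"spin": 0.983},{"gripper": 0.08,"slide": [-0.28,0.137,0],"spin": 0.983},{"gripper": 0.08,"slide": [-0.28,0.137,0],"spin": 0.983},{"gripper": 0.08,"slide": [-0.28,0.137,0],"spin": 0.983}]}}

```text
time_s: 2.15
ee_pos: [0.5118, -0.1169, 0.4041]
eef_rot: [-3.141, 0.001, 0.61]
force: [0.3, 0.4, -0.4]
grip_width: 0.0801
grip_force: 0.0
```

```bash
python3 - <<'E'
from h import *; go([.51,-.1185,.260],34.8)
go([.51,-.1185,.225],34.8)
E
```

```text
t 2.15 pos [ 0.5118 -0.1169  0.4041] yaw 34.96 F [ 0.3  0.4 -0.4] q6 0.67 slide [-0.0023  0.0004  0.1441] spin 0.0027
t 2.15 pos [ 0.5118 -0.1169  0.4041] yaw 34.96 F [ 0.3  0.4 -0.4] q6 0.67 slide [-0.0023  0.0004  0.1791] spin 0.0027
```

>>> {"fn": "jog_arm", "kwargs": {"rows": [{"gripper": 0.08,"slide": [-0.001,0,0.05],"spin": 0},{"gripper": 0.08,"slide": [-0.001,0,0.1],"spin": 0},{"gripper": 0.08,"slide": [-0.001,0,0.14],"spin": 0},{"gripper": 0.08,"slide": [-0.001,0,0.14],"spin": 0}]}}

```text
time_s: 2.55
ee_pos: [0.5092, -0.1145, 0.2606]
eef_rot: [-3.135, 0.005, 0.617]
force: [-0.2, 0.0, 0.3]
grip_width: 0.08
grip_force: 0.0
```

```bash
python3 - <<'E'
from h import *
go([.51,-.1185,.225],34.8)
im,W=cloud("top"); im2,_=cams.camera("wrist")
cv2.imwrite("pics/b.png",np.hstack([im[150:350,200:480],im2[::2,::2][:200]])[:,:,::-1])
E
```

```text
t 2.55 pos [ 0.5092 -0.1145  0.2606] yaw 35.38 F [-0.2  0.   0.3] q6 0.66 slide [-0.0015  0.0039  0.0356] spin 0.0101
```

View pics/b.png

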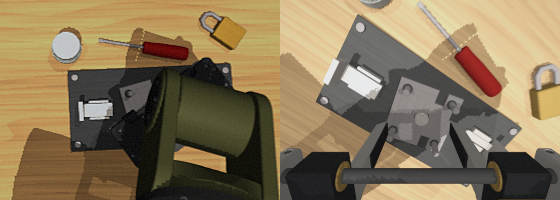

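The wrist picture shows the plate centred between the two fingers, with the fingertips clear of the studs (near 393,130 and 437,145 in the composite). Descending.

>>> {"fn": "jog_arm", "kwargs": {"rows": [{"gripper": 0.08,"slide": [0,0.002,0.01],"spin": 0.01},{"gripper": 0.08,"slide": [0,0.002,0.02],"spin": 0.01},{"gripper": 0.08,"slide": [0,0.002,0.03],"spin": 0.01},{"gripper": 0.08,"slide": [0,0.002,0.035],"spin": 0.01},{"gripper": 0.08,"slide": [0,0.002,0.035],"spin": 0.01},{"gripper": 0.08,"slide": [0,0.002,0.035],"spin": 0.01}]}}

```text
time_s: 3.25
ee_pos: [0.5118, -0.1175, 0.2297]
eef_rot: [3.142, -0.0, 0.604]
force: [-1.0, 0.3, 0.4]
grip_width: 0.0802
grip_force: 0.0
```

```bash
python3 - <<'E'
from h import *
go([.51,-.1185,.225],34.8)
E
```

```text
t 3.25 pos [ 0.5118 -0.1175  0.2297] yaw 34.6 F [-1.   0.3  0.4] q6 0.67 slide [-0.002  -0.0002  0.0047] spin -0.0036
```

>>> {"fn": "jog_arm", "kwargs": {"rows": [{"gripper": 0.08,"slide": [-0.002,0,0],"spin": -0.08},{"gripper": 0.08,"slide": [-0.002,0,0],"spin": -0.16},{"gripper": 0.08,"slide": [-0.002,0,0],"spin": -0.24},{"gripper": 0.08,"slide": [-0.002,0,0],"spin": -0.32},{"gripper": 0.08,"slide": [-0.002,0,0],"spin": -0.4},{"gripper": 0.08,"slide": [-0.002,0,0],"spin": -0.48},{"gripper": 0.08,"slide": [-0.002,0,0],"spin": -0.56},{"gripper": 0.08,"slide": [-0.002,0,0],"spin": -0.64}]}}

```text
time_s: 4.05
ee_pos: [0.5102, -0.1187, 0.2301]
eef_rot: [3.141, -0.0, 1.247]
force: [0.2, 0.5, -0.6]
grip_width: 0.0797
grip_force: 1.4
```

```bash
python3 - <<'E'
from h import *
go([.51,-.1185,.229],110)
E
```

```text
t 4.05 pos [ 0.5102 -0.1187  0.2301] yaw 71.44 F [ 0.2  0.5 -0.6] q6 0.03 slide [ 0.0001 -0.0002  0.0011] spin -0.673
```

Clean. Continuing a little short of the goal, then I'll measure.

>>> {"fn": "jog_arm", "kwargs": {"rows": [{"gripper": 0.08,"slide": [0,0,0],"spin": -0.08},{"gripper": 0.08,"slide": [0,0,0],"spin": -0.16},{"gripper": 0.08,"slide": [0,0,0],"spin": -0.24},{"gripper": 0.08,"slide": [0,0,0],"spin": -0.32},{"gripper": 0.08,"slide": [0,0,0],"spin": -0.4},{"gripper": 0.08,"slide": [0,0,0],"spin": -0.48},{"gripper": 0.08,"slide": [0,0,0],"spin": -0.56},{"gripper": 0.08,"slide": [0,0,0],"spin": -0.64}]}}

```text
time_s: 4.85
ee_pos: [0.5102, -0.1187, 0.2301]
eef_rot: [3.141, 0.0, 1.887]
force: [-0.5, 0.3, -0.0]
grip_width: 0.0801
grip_force: 1.4
```

```bash
cat > m.py <<'E'
from h import *
go([.51,-.1185,.229],120)
from scipy.spatial.transform import Rotation as R
def wcloud():
    o=telemetry.get_obs(); im,d=cams.camera("wrist"); i=cams.camera_info("wrist"); K=i["camera_matrix"]; T=i["tool_from_camera"]
    v,u=np.mgrid[:420,:560]; P=np.stack([(u-K[0,2])/K[0,0]*d,(v-K[1,2])/K[1,1]*d,d],-1)
    P=P@T[:3,:3].T+T[:3,3]; W=P@R.from_euler("xyz",o["eef_rot"]).as_matrix().T+o["ee_pos"]; W[d==0]=np.nan
    return im,W
import sys
for cam in sys.argv[1:]:
    im,W=wcloud() if cam=="wrist" else cloud(cam)
    cv2.imwrite("pics/last_%s.png"%cam,im[:,:,::-1])
    z=W[...,2]; roi=(abs(W[...,0]-.51)<.09)&(abs(W[...,1]+.1185)<.16)
    for lo,hi,nm in [(.008,.015,"base"),(.016,.0225,"plate"),(.0455,.053,"studs"),(.0535,.06,"tabs")]:
        m=(roi&(z>lo)&(z<hi)).astype(np.uint8)
        n,l,st,_=cv2.connectedComponentsWithStats(m)
        for k in range(1,n):
            if st[k,4]>12:
                p=W[l==k]; r=cv2.minAreaRect((p[:,:2]*1000).astype(np.float32))
                q=p[:,:2].mean(0)-[.5102,-.1185]
                print(cam,nm,st[k,4],p.mean(0).round(4),np.round(r[0],1),np.round(r[1],1),round(r[2],1),"polar",(np.hypot(*q)*1000).round(1),np.rad2deg(np.arctan2(q[1],q[0])).round(1))
E
python3 m.py wrist top
```

```text
t 4.85 pos [ 0.5102 -0.1187  0.2301] yaw 108.11 F [-0.5  0.3 -0. ] q6 -0.61 slide [ 0.0002 -0.0001  0.0011] spin -0.2075
wrist base 39242 [ 0.5001 -0.0352  0.0121] [506.6 -78.8] [150.3 226. ] 2.0 polar 83.9 96.9
wrist base 317 [0.5945 0.0289 0.0116] [594.6  28.8] [ 4.5 25.1] 16.1 polar 169.8 60.2
wrist base 41 [ 0.5167 -0.1152  0.0126] [ 515.5 -114.4] [ 3.2 15.8] 47.8 polar 7.3 26.8
wrist base 1625 [ 0.5677 -0.1612  0.0118] [ 571.6 -159.9] [55.6 31.4] 79.5 polar 71.6 -36.6
wrist base 3252 [ 0.4996 -0.1862  0.0118] [ 498.6 -182.9] [80.4 42.1] 18.4 polar 68.5 -98.9
wrist base 2237 [ 0.4902 -0.257   0.0117] [ 491.3 -254.4] [66.5 44.6] 4.1 polar 139.9 -98.2
wrist base 1906 [ 0.5659 -0.2359  0.0117] [ 563.9 -237.5] [56.5 42.6] 17.3 polar 130.0 -64.6
wrist plate 345 [0.5944 0.0289 0.0194] [594.7  28.7] [ 4.  25.6] 16.5 polar 169.8 60.2
wrist plate 172 [0.5647 0.0228 0.0166] [565.   22.8] [11.1 10.8] 83.8 polar 151.5 68.9
wrist plate 16 [ 0.4922 -0.0146  0.0217] [492.2 -14.7] [0.6 6.7] 2.2 polar 105.5 99.8
wrist plate 19 [ 0.4928 -0.0353  0.0217] [492.7 -35.2] [0.7 7.9] 1.4 polar 85.0 101.8
[... 1246 characters left out ...]
94.9 92.7
top plate 15 [ 0.5991 -0.1793  0.0191] [ 598.9 -179. ] [14.9  2. ] 88.8 polar 107.7 -34.4
top plate 17 [ 0.5761 -0.2584  0.0168] [ 575.7 -258.4] [9.9 8.8] 63.4 polar 154.6 -64.8
top plate 72 [ 0.554  -0.0804  0.02  ] [555.5 -81.9] [15.  24.3] 89.1 polar 58.1 41.1
top plate 622 [ 0.499  -0.0841  0.0199] [503.5 -83.9] [37.5 75. ] 81.9 polar 36.2 108.0
top plate 18 [0.4438 0.0213 0.0168] [444.   21.6] [9.2 9.1] 44.0 polar 154.8 115.4
top studs 25 [ 0.4813 -0.0764  0.0494] [481.3 -76.6] [8.7 7.1] 88.0 polar 51.0 124.5
top tabs 29 [ 0.5441 -0.2495  0.0559] [ 543.7 -249.5] [10.8  8.2] 0.8 polar 135.4 -75.5
top tabs 86 [0.506  0.0146 0.0565] [505.7  14.7] [ 7.1 31.5] 89.1 polar 133.2 91.8
```

The plate is at −10.3° and the fixture at +2.0°, so there are 12.3° (0.215 rad) left.

>>> {"fn": "jog_arm", "kwargs": {"rows": [{"gripper": 0.08,"slide": [0,0,0],"spin": -0.06},{"gripper": 0.08,"slide": [0,0,0],"spin": -0.12},{"gripper": 0.08,"slide": [0,0,0],"spin": -0.18},{"gripper": 0.08,"slide": [0,0,0],"spin": -0.215},{"gripper": 0.08,"slide": [0,0,0],"spin": -0.215}]}}

```text
time_s: 5.45
ee_pos: [0.5102, -0.1187, 0.2299]
eef_rot: [3.141, 0.0, 2.097]
force: [0.3, 0.6, 0.1]
grip_width: 0.0801
grip_force: 0.0
```

```bash
python3 m.py wrist | egrep "^t|base 3|plate 1[0-9]...|tabs 1...|studs"
```

```text
t 5.45 pos [ 0.5102 -0.1187  0.2299] yaw 120.16 F [0.3 0.6 0.1] q6 -0.82 slide [ 0.0002 -0.0001  0.0009] spin 0.0028
wrist base 39961 [ 0.4939 -0.0424  0.012 ] [507.  -96.9] [150.1 262.7] 1.8 polar 77.8 102.1
wrist base 315 [0.5944 0.0288 0.0116] [594.6  28.7] [ 4.1 25.8] 16.1 polar 169.7 60.3
wrist base 39 [ 0.5163 -0.1141  0.0123] [ 515.2 -113.3] [ 2.6 13.9] 54.6 polar 7.6 35.9
wrist base 3252 [ 0.5136 -0.1866  0.0118] [ 511.5 -183.6] [80.8 41.5] 30.6 polar 68.2 -87.1
wrist plate 19 [ 0.4923 -0.0112  0.0219] [492.3 -11. ] [0.6 8.7] 2.3 polar 108.8 99.5
wrist plate 15336 [ 0.5055 -0.1153  0.0199] [ 508.8 -120.5] [100.4 100.7] 1.8 polar 5.7 145.5
wrist studs 433 [0.5017 0.0087 0.0494] [503.1   8.8] [ 6.9 34.5] 81.1 polar 127.4 93.8
wrist studs 260 [ 0.4713 -0.0851  0.0497] [471.5 -85.3] [9.5 9.5] 74.5 polar 51.2 139.4
wrist studs 427 [ 0.5427 -0.0878  0.0494] [544.5 -92.8] [10.7 28.9] 6.9 polar 44.8 43.4
wrist studs 195 [ 0.4681 -0.137   0.0494] [ 470.4 -138.7] [ 9.1 20.9] 64.6 polar 45.9 -156.2
wrist studs 72 [ 0.5436 -0.1521  0.048 ] [ 544.2 -152.6] [9.1 5.2] 29.7 polar 47.4 -45.2
wrist studs 133 [ 0.5186 -0.2487  0.0479] [ 519.9 -248.1] [18.5  7.9] 27.3 polar 130.5 -86.3
wrist tabs 1568 [0.503  0.0118 0.0564] [503.5  12.3] [34.1  9.1] 1.3 polar 130.5 93.2
wrist tabs 194 [ 0.5433 -0.0937  0.0569] [543.3 -96.3] [20.9  9.2] 85.5 polar 41.4 36.9
wrist tabs 194 [ 0.4683 -0.1374  0.0568] [ 470.5 -138.7] [ 9.1 21. ] 64.1 polar 45.9 -155.8
```

The plate now matches the fixture at 1.8°. I'll back off, rise and go to the key tab.

>>> {"fn": "jog_arm", "kwargs": {"rows": [{"gripper": 0.08,"slide": [0,0,0],"spin": 0.06},{"gripper": 0.08,"slide": [0,0,0],"spin": 0.09},{"gripper": 0.08,"slide": [0,0,-0.02],"spin": 0.09},{"gripper": 0.08,"slide": [0,0,-0.05],"spin": 0.09},{"gripper": 0.08,"slide": [0,0,-0.08],"spin": 0.09},{"gripper": 0.0,"slide": [0,0,-0.08],"spin": 0.09},{"gripper": 0.0,"slide": [0,0,-0.08],"spin": 0.09}]}}

```text
time_s: 6.2
ee_pos: [0.51, -0.1186, 0.3098]
eef_rot: [3.141, 0.001, 2.008]
force: [-0.2, 0.3, -0.3]
grip_width: 0.0676
grip_force: 0.0
```

```bash
python3 m.py wrist | egrep "^t|plate 1[0-9]...|base 3|tabs"; python3 - <<'E'
from h import *
go([.532,-.286,.310],91.9)
E
```

```text
t 6.2 pos [ 0.51   -0.1186  0.3098] yaw 115.05 F [-0.2  0.3 -0.3] q6 -0.74 slide [ 0.0002 -0.      0.0808] spin -0.0864
wrist plate 102 [0.4414 0.0186 0.0167] [441.4  19.1] [10.9 10.4] 86.3 polar 153.4 116.6
wrist plate 121 [0.5944 0.0288 0.0191] [594.5  28.7] [ 3.9 24.9] 17.1 polar 169.7 60.2
wrist plate 1135 [ 0.5287 -0.2224  0.0195] [ 527.7 -223.1] [34.  60.2] 4.3 polar 105.6 -79.9
wrist plate 109 [ 0.5976 -0.1795  0.0195] [ 597.4 -179.1] [21.7  5. ] 89.8 polar 106.6 -34.9
wrist tabs 629 [0.5032 0.0122 0.0565] [503.5  12.5] [34.   8.6] 2.0 polar 130.9 93.0
wrist tabs 141 [0.5969 0.0322 0.0569] [596.8  32.1] [ 3.4 18.5] 10.8 polar 173.9 60.1
t 6.25 pos [ 0.5099 -0.1186  0.309 ] yaw 115.05 F [-0.8 -0.2  0.6] q6 -0.74 slide [-0.161  -0.0509 -0.0011] spin 0.4041
```

>>> {"fn": "jog_arm", "kwargs": {"rows": [{"gripper": 0.0,"slide": [-0.161,-0.051,0],"spin": 0.404},{"gripper": 0.0,"slide": [-0.161,-0.051,0],"spin": 0.404},{"gripper": 0.0,"slide": [-0.161,-0.051,0],"spin": 0.404},{"gripper": 0.0,"slide": [-0.161,-0.051,0],"spin": 0.404},{"gripper": 0.0,"slide": [-0.161,-0.051,0],"spin": 0.404},{"gripper": 0.0,"slide": [-0.161,-0.051,0],"spin": 0.404},{"gripper": 0.0,"slide": [-0.161,-0.051,0],"spin": 0.404}]}}

```text
time_s: 6.95
ee_pos: [0.5322, -0.285, 0.309]
eef_rot: [-3.141, -0.001, 1.606]
force: [0.7, -0.2, 0.1]
grip_width: 0.0073
grip_force: 0.0
```

```bash
python3 m.py wrist |egrep "^t|plate .{4,5} |base .{5} |tabs"; python3 - <<'E'
from h import *
go([.532,-.286,.231],91.9)
E
```

```text
t 6.95 pos [ 0.5322 -0.285   0.309 ] yaw 92.01 F [ 0.7 -0.2  0.1] q6 -0.59 slide [ 0.1671 -0.0163  0.0802] spin -0.4886
wrist base 22277 [ 0.5092 -0.1999  0.012 ] [ 510.3 -192.6] [150.5 164.6] 2.0 polar 81.4 -90.7
wrist plate 8287 [ 0.5084 -0.1408  0.0201] [ 509.2 -141.6] [100.3  57.6] 1.9 polar 22.4 -94.6
wrist plate 204 [ 0.5981 -0.1767  0.0194] [ 597.7 -173.7] [32.1  4.8] 88.7 polar 105.4 -33.5
wrist plate 833 [ 0.5293 -0.222   0.0185] [ 529.2 -221.3] [32.7 53.6] 2.1 polar 105.3 -79.6
wrist plate 321 [ 0.5182 -0.2205  0.0215] [ 518.2 -220.5] [ 8.  33.2] 1.9 polar 102.3 -85.5
wrist plate 308 [ 0.5398 -0.2194  0.0215] [ 540.1 -219.7] [ 8.  33.2] 2.5 polar 105.2 -73.6
wrist plate 55 [ 0.4509 -0.2647  0.0165] [ 450.7 -265. ] [9.7 9.5] 44.7 polar 157.8 -112.1
wrist plate 13 [ 0.5753 -0.2568  0.0165] [ 575.1 -257. ] [3.9 6. ] 47.3 polar 152.8 -64.8
wrist tabs 468 [ 0.5302 -0.2517  0.0562] [ 530.3 -251.9] [33.3  8.4] 1.8 polar 134.7 -81.4
t 7.0 pos [ 0.5323 -0.2849  0.3094] yaw 92.03 F [-0.5 -0.9  1.1] q6 -0.59 slide [-0.0011 -0.0003  0.0784] spin 0.0022
```

View pics/last_wrist.png

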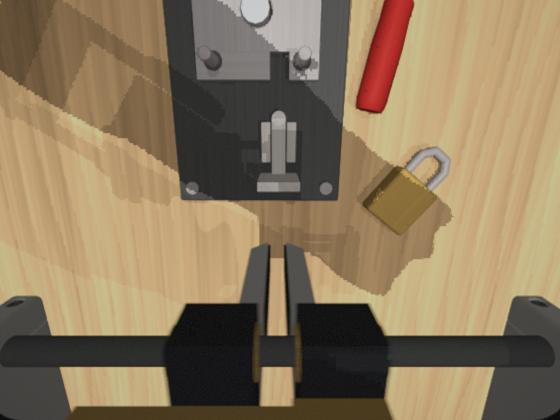

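The picture shows the plate square to the fixture, with the fitting notch (285,62) directly ahead of the key nose (279,118). The closed fingers are behind the tab (278,183). Lower, then push.

>>> {"fn": "jog_arm", "kwargs": {"rows": [{"gripper": 0.0,"slide": [0,-0.001,0.04],"spin": 0.002},{"gripper": 0.0,"slide": [0,-0.001,0.078],"spin": 0.002},{"gripper": 0.0,"slide": [0,-0.001,0.078],"spin": 0.002},{"gripper": 0.0,"slide": [0.015,-0.001,0.078],"spin": 0.002},{"gripper": 0.0,"slide": [0.025,-0.001,0.078],"spin": 0.002},{"gripper": 0.0,"slide": [0.035,-0.001,0.078],"spin": 0.002},{"gripper": 0.0,"slide": [0.045,-0.001,0.078],"spin": 0.002},{"gripper": 0.0,"slide": [0.045,-0.001,0.078],"spin": 0.002}]}}

```text
time_s: 7.8
ee_pos: [0.5299, -0.2398, 0.2326]
eef_rot: [3.141, 0.0, 1.604]
force: [-0.7, -0.6, 0.9]
grip_width: 0.0006
grip_force: 0.0
```

```bash
python3 m.py wrist |egrep "^t|plate .{4,5} |tabs"
```

```text
t 7.8 pos [ 0.5299 -0.2398  0.2326] yaw 91.91 F [-0.7 -0.6  0.9] q6 -0.52 slide [ 0.1219 -0.0158  0.0035] spin -0.4903
wrist plate 20515 [ 0.5075 -0.1287  0.0201] [ 508.8 -131.9] [100.5  76.6] 1.9 polar 10.6 -104.8
wrist plate 366 [ 0.5981 -0.1762  0.0192] [ 597.6 -173.6] [33.2  4.8] 89.9 polar 105.1 -33.3
wrist plate 2181 [ 0.5286 -0.2016  0.0194] [ 527.8 -196.6] [33.4 54.1] 2.9 polar 85.1 -77.5
wrist plate 87 [ 0.4514 -0.2642  0.0165] [ 451.  -264.2] [10.5 10.8] 46.5 polar 157.1 -112.0
wrist plate 46 [ 0.5747 -0.2606  0.0165] [ 574.4 -260.8] [ 8.6 10.4] 75.8 polar 156.0 -65.6
wrist tabs 1069 [ 0.5293 -0.2276  0.0564] [ 529.7 -228.3] [33.6 11.3] 2.2 polar 110.7 -80.1
```

>>> {"fn": "jog_arm", "kwargs": {"rows": [{"gripper": 0.0,"slide": [0.004,0,0],"spin": 0},{"gripper": 0.0,"slide": [0.008,0,0],"spin": 0},{"gripper": 0.0,"slide": [0.012,0,0],"spin": 0},{"gripper": 0.0,"slide": [0.014,0,0],"spin": 0},{"gripper": 0.0,"slide": [0.016,0,0],"spin": 0}]}}

```text
time_s: 8.35
ee_pos: [0.5291, -0.225, 0.2317]
eef_rot: [3.142, 0.0, 1.603]
force: [0.3, -2.8, 0.9]
grip_width: 0.0003
grip_force: 1.1
```

>>> {"fn": "jog_arm", "kwargs": {"rows": [{"gripper": 0.0,"slide": [0.001,0,0],"spin": 0},{"gripper": 0.0,"slide": [0.002,0,0],"spin": 0}]}}

```text
time_s: 8.55
ee_pos: [0.5291, -0.2232, 0.2317]
eef_rot: [3.141, 0.0, 1.603]
force: [0.5, -7.3, 2.8]
grip_width: 0.0004
grip_force: 4.2
```

>>> {"fn": "jog_arm", "kwargs": {"rows": [{"gripper": 0.0,"slide": [0.001,0,0],"spin": 0},{"gripper": 0.0,"slide": [0.001,0,0],"spin": 0}]}}

```text
time_s: 8.75
ee_pos: [0.529, -0.2228, 0.2317]
eef_rot: [3.141, 0.002, 1.603]
force: [0.3, -8.9, -1.2]
grip_width: 0.0003
grip_force: 4.7
```

>>> {"fn": "jog_arm", "kwargs": {"rows": [{"gripper": 0.0,"slide": [0.001,0,0],"spin": 0},{"gripper": 0.0,"slide": [0.001,0,0],"spin": 0}]}}

```text
time_s: 8.95
ee_pos: [0.5289, -0.2225, 0.2318]
eef_rot: [3.141, 0.003, 1.602]
force: [0.5, -17.2, -2.2]
grip_width: 0.0007
grip_force: 7.9
```

```bash
python3 m.py wrist |egrep "^t|plate .{4,5} |tabs|base .{5} "
```

```text
t 8.95 pos [ 0.5289 -0.2225  0.2318] yaw 91.81 F [  0.5 -17.2  -2.2] q6 -0.49 slide [ 0.1045 -0.0156  0.0024] spin -0.492
wrist base 35143 [ 0.5083 -0.1808  0.012 ] [ 510.  -175.1] [150.3 201. ] 1.9 polar 62.3 -91.8
wrist base 783 [ 0.5254 -0.0815  0.0121] [525.4 -81.5] [15.8 14.3] 1.9 polar 40.0 67.7
wrist base 107 [ 0.5175 -0.1194  0.0122] [ 515.9 -120.7] [22.   8.6] 83.6 polar 7.3 -7.1
wrist base 141 [ 0.5972 -0.1707  0.0132] [ 597.1 -171.3] [34.7  1.9] 82.3 polar 101.5 -31.0
wrist plate 23466 [ 0.507  -0.1208  0.0201] [ 508.5 -123.6] [100.8  93.6] 1.7 polar 4.0 -144.3
wrist plate 1702 [ 0.5282 -0.1835  0.0188] [ 527.9 -180.6] [33.3 54.4] 2.2 polar 67.4 -74.6
wrist plate 352 [ 0.5981 -0.1759  0.0192] [ 597.6 -172.9] [33.1  4.9] 89.4 polar 105.0 -33.2
wrist plate 56 [ 0.45   -0.264   0.0164] [ 449.8 -263.9] [10.9  8.2] 87.9 polar 157.5 -112.5
wrist plate 28 [ 0.5718 -0.2602  0.0164] [ 571.7 -259.7] [4.6 7.1] 5.9 polar 154.5 -66.5
wrist plate 30 [ 0.5769 -0.2602  0.0164] [ 577.  -260.1] [4.6 8.4] 13.5 polar 156.6 -64.8
wrist tabs 1019 [ 0.5286 -0.2113  0.0564] [ 529.  -212.1] [33.9 10.6] 2.0 polar 94.6 -78.8
```

View pics/last_wrist.png

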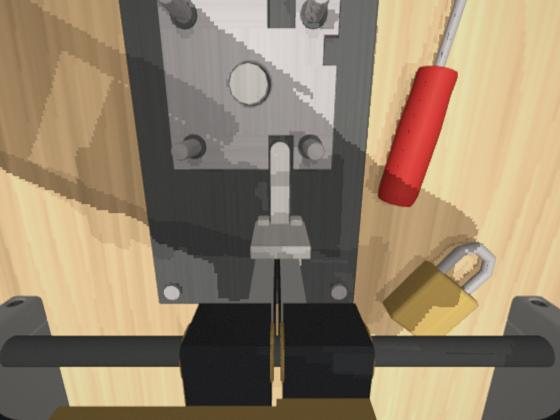

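The key nose (281,142) is deep in the notch, whose bottom is at row 135 and mouth at row 169. I'll measure the remaining gap precisely against the 4 mm expected at home.

```bash
cat > k.py <<'E'
import sys; sys.argv=["m"]
exec(open("m.py").read())
im,W=wcloud()
for x in (274,278,281,284):
    print(x,[(int(r),*(W[r,x,1:]*1000).round(1)) for r in range(128,176,2)][:24])
E
python3 k.py
```

```text
t 9.0 pos [ 0.5289 -0.2225  0.2318] yaw 91.81 F [  0.4 -15.1  -2. ] q6 -0.49 slide [ 0.1045 -0.0156  0.0024] spin -0.492
274 [(128, np.float64(-145.0), np.float64(20.9)), (130, np.float64(-146.2), np.float64(21.3)), (132, np.float64(-147.4), np.float64(19.1)), (134, np.float64(-148.6), np.float64(20.3)), (136, np.float64(-150.3), np.float64(11.3)), (138, np.float64(-151.5), np.float64(11.8)), (140, np.float64(-152.7), np.float64(12.3)), (142, np.float64(-154.0), np.float64(11.8)), (144, np.float64(-154.8), np.float64(17.4)), (146, np.float64(-156.0), np.float64(18.5)), (148, np.float64(-157.3), np.float64(17.6)), (150, np.float64(-158.4), np.float64(19.0)), (152, np.float64(-159.7), np.float64(18.8)), (154, np.float64(-161.1), np.float64(17.4)), (156, np.float64(-162.2), np.float64(18.3)), (158, np.float64(-163.4), np.float64(18.7)), (160, np.float64(-164.8), np.float64(18.1)), (162, np.float64(-166.0), np.float64(18.5)), (164, np.float64(-167.1), np.float64(20.0)), (166, np.float64(-168.4), np.float64(19.4)), (168, np.float64(-169.8), np.float64(18.4)), (170, np.float64(-171.2), np.
[... 2660 characters left out ...]
54.6), np.float64(17.7)), (146, np.float64(-155.8), np.float64(18.7)), (148, np.float64(-157.0), np.float64(19.1)), (150, np.float64(-158.3), np.float64(18.1)), (152, np.float64(-159.5), np.float64(18.7)), (154, np.float64(-160.9), np.float64(17.2)), (156, np.float64(-162.0), np.float64(18.6)), (158, np.float64(-163.2), np.float64(18.8)), (160, np.float64(-164.6), np.float64(18.1)), (162, np.float64(-165.8), np.float64(18.5)), (164, np.float64(-167.2), np.float64(17.7)), (166, np.float64(-168.3), np.float64(18.5)), (168, np.float64(-169.7), np.float64(18.2)), (170, np.float64(-171.0), np.float64(18.2)), (172, np.float64(-172.3), np.float64(18.0)), (174, np.float64(-173.5), np.float64(18.7))]
```

The gap between the nose (−153.1) and the notch bottom (−149.0) is about 4 mm, so the key is home. Retract and go over to the hold-down tab.

>>> {"fn": "jog_arm", "kwargs": {"rows": [{"gripper": 0.0,"slide": [-0.01,0,0],"spin": 0},{"gripper": 0.0,"slide": [-0.02,0,0],"spin": 0},{"gripper": 0.0,"slide": [-0.02,0,-0.04],"spin": 0},{"gripper": 0.0,"slide": [-0.02,0,-0.08],"spin": 0},{"gripper": 0.0,"slide": [-0.02,0,-0.08],"spin": 0}]}}

```text
time_s: 9.55
ee_pos: [0.5302, -0.2418, 0.3167]
eef_rot: [3.135, 0.003, 1.603]
force: [0.6, 0.2, -0.4]
grip_width: 0.0003
grip_force: 0.0
```

```bash
python3 m.py wrist |egrep "^t|plate .{4,5} |tabs";python3 k.py|head -1;  python3 -c "
from h import *; go([.5045,.048,.31],91.9)"
```

```text
t 9.55 pos [ 0.5302 -0.2418  0.3167] yaw 91.82 F [ 0.6  0.2 -0.4] q6 -0.52 slide [ 0.1242 -0.0169  0.0872] spin -0.4918
wrist plate 12664 [ 0.5064 -0.1186  0.0201] [ 508.5 -119.9] [100.3 100.1] 1.8 polar 3.8 -178.6
wrist plate 871 [ 0.528  -0.1824  0.0187] [ 527.9 -180.3] [33.2 54.2] 1.9 polar 66.4 -74.4
wrist plate 167 [ 0.598  -0.1757  0.0192] [ 597.7 -172.1] [35.8  4.6] 89.0 polar 104.8 -33.1
wrist plate 98 [ 0.5183 -0.23    0.0216] [ 518.2 -230. ] [ 7.6 12.8] 1.3 polar 111.8 -85.9
wrist plate 98 [ 0.5404 -0.2295  0.0216] [ 540.4 -229.5] [ 6.7 13. ] 2.2 polar 115.0 -74.8
wrist plate 25 [ 0.5765 -0.26    0.0164] [ 576.5 -259.2] [5.  9.8] 3.9 polar 156.2 -64.9
wrist plate 14 [ 0.4544 -0.2642  0.0166] [ 454.6 -264.3] [4.8 4.3] 42.6 polar 156.0 -111.0
wrist tabs 410 [ 0.5288 -0.2107  0.0563] [ 528.8 -210.8] [32.8  8. ] 1.9 polar 94.1 -78.6
t 9.6 pos [ 0.5298 -0.2416  0.3139] yaw 91.82 F [ 0.3 -0.9 -0.4] q6 -0.52 slide [ 0.1238 -0.0162  0.0846] spin -0.4918
t 9.65 pos [ 0.5296 -0.2414  0.312 ] yaw 91.83 F [ 0.  -0.6 -0.6] q6 -0.52 slide [ 0.29   -0.0159  0.0019] spin -0.0013
```

>>> {"fn": "jog_arm", "kwargs": {"rows": [{"gripper": 0.0,"slide": [0.29,-0.016,0],"spin": 0},{"gripper": 0.0,"slide": [0.29,-0.016,0],"spin": 0},{"gripper": 0.0,"slide": [0.29,-0.016,0],"spin": 0},{"gripper": 0.0,"slide": [0.29,-0.016,0],"spin": 0},{"gripper": 0.0,"slide": [0.29,-0.016,0],"spin": 0},{"gripper": 0.0,"slide": [0.29,-0.016,0],"spin": 0},{"gripper": 0.0,"slide": [0.29,-0.016,0],"spin": 0},{"gripper": 0.0,"slide": [0.29,-0.016,0],"spin": 0}]}}

```text
time_s: 10.45
ee_pos: [0.5042, 0.0486, 0.3105]
eef_rot: [-3.14, 0.0, 1.605]
force: [-0.8, -0.4, 0.8]
grip_width: 0.0005
grip_force: 0.0
```

```bash
python3 m.py wrist top|egrep "^t|plate .{4,5} |tabs";  python3 -c "
from h import *; go([.5045,.046,.232],91.9)"
```

```text
t 10.45 pos [0.5042 0.0486 0.3105] yaw 91.93 F [-0.8 -0.4  0.8] q6 -0.01 slide [-0.1672  0.0003  0.0815] spin -0.4899
wrist plate 185 [ 0.5086 -0.1562  0.0195] [ 508.6 -154.5] [10.3 32. ] 1.8 polar 37.7 -92.4
wrist tabs 50 [0.5964 0.0346 0.0567] [596.5  33.4] [ 2. 16.] 8.0 polar 175.8 60.6
top base 6846 [ 0.515  -0.1619  0.0119] [ 510.2 -128.1] [150.2 291.9] 1.9 polar 43.7 -83.7
top plate 14 [ 0.5991 -0.1794  0.0195] [ 598.8 -179.2] [15.  2.] 89.1 polar 107.7 -34.4
top plate 2580 [ 0.5099 -0.1231  0.0198] [ 511.1 -137.2] [ 99.9 138.5] 1.9 polar 4.6 -93.7
top plate 18 [ 0.5431 -0.2299  0.0213] [ 542.9 -229. ] [10.1  7.5] 89.1 polar 116.2 -73.5
top plate 25 [ 0.5209 -0.2299  0.021 ] [ 520.7 -229.8] [10.   7.4] 89.0 polar 111.9 -84.5
top studs 24 [ 0.5477 -0.1525  0.0498] [ 548.1 -152.5] [9.  7.4] 0.0 polar 50.6 -42.2
top studs 23 [ 0.5454 -0.081   0.0498] [545.6 -81. ] [7.3 9.1] 85.7 polar 51.4 46.9
top studs 28 [ 0.5291 -0.2053  0.0488] [ 530.3 -205.1] [32.1  1.6] 3.3 polar 88.8 -77.7
top studs 25 [ 0.4758 -0.1549  0.0496] [ 475.7 -154.7] [7.4 9. ] 82.8 polar 50.0 -133.3
top studs 26 [ 0.4738 -0.0831  0.0499] [474.1 -83.4] [7.5 9.2] 36.8 polar 50.7 135.8
top tabs 93 [ 0.531  -0.2088  0.0561] [ 531.1 -209.1] [33.6  8.5] 2.5 polar 92.7 -77.0
t 10.55 pos [0.5045 0.0473 0.3109] yaw 91.79 F [-0.9 -1.3 -0.8] q6 -0.01 slide [-0.0013  0.0001  0.0789] spin -0.002
```

The top view puts the key tab centre at fixture y ≈ −91 mm, which is home. Now lower and push the hold-down.

>>> {"fn": "jog_arm", "kwargs": {"rows": [{"gripper": 0.0,"slide": [0,0,0.04],"spin": 0},{"gripper": 0.0,"slide": [0,0,0.078],"spin": 0},{"gripper": 0.0,"slide": [0,0,0.078],"spin": 0},{"gripper": 0.0,"slide": [-0.012,0,0.078],"spin": 0},{"gripper": 0.0,"slide": [-0.022,0,0.078],"spin": 0},{"gripper": 0.0,"slide": [-0.032,0,0.078],"spin": 0},{"gripper": 0.0,"slide": [-0.042,0,0.078],"spin": 0},{"gripper": 0.0,"slide": [-0.042,0,0.078],"spin": 0}]}}

```text
time_s: 11.35
ee_pos: [0.5059, 0.0048, 0.2344]
eef_rot: [3.14, 0.0, 1.601]
force: [0.5, 0.0, 1.1]
grip_width: 0.0005
grip_force: 0.0
```

>>> {"fn": "jog_arm", "kwargs": {"rows": [{"gripper": 0.0,"slide": [-0.005,0,0],"spin": 0},{"gripper": 0.0,"slide": [-0.01,0,0],"spin": 0},{"gripper": 0.0,"slide": [-0.013,0,0],"spin": 0},{"gripper": 0.0,"slide": [-0.014,0,0],"spin": 0}]}}

```text
time_s: 11.75
ee_pos: [0.5062, -0.008, 0.2336]
eef_rot: [3.142, 0.0, 1.603]
force: [0.7, 2.0, 0.1]
grip_width: 0.0007
grip_force: 1.0
```

>>> {"fn": "jog_arm", "kwargs": {"rows": [{"gripper": 0.0,"slide": [-0.001,0,0],"spin": 0},{"gripper": 0.0,"slide": [-0.002,0,0],"spin": 0}]}}

```text
time_s: 11.95
ee_pos: [0.5063, -0.0097, 0.2337]
eef_rot: [3.142, 0.0, 1.603]
force: [0.8, 2.1, 1.2]
grip_width: 0.0006
grip_force: 1.0
```

>>> {"fn": "jog_arm", "kwargs": {"rows": [{"gripper": 0.0,"slide": [-0.001,0,0],"spin": 0},{"gripper": 0.0,"slide": [-0.002,0,0],"spin": 0},{"gripper": 0.0,"slide": [-0.002,0,0],"spin": 0}]}}

```text
time_s: 12.25
ee_pos: [0.5063, -0.0118, 0.2336]
eef_rot: [-3.141, 0.0, 1.603]
force: [0.2, 0.9, 0.7]
grip_width: 0.0008
grip_force: 0.4
```

>>> {"fn": "jog_arm", "kwargs": {"rows": [{"gripper": 0.0,"slide": [-0.001,0,0],"spin": 0},{"gripper": 0.0,"slide": [-0.001,0,0],"spin": 0}]}}

```text
time_s: 12.45
ee_pos: [0.5063, -0.0123, 0.2336]
eef_rot: [-3.141, -0.001, 1.603]
force: [0.6, 9.8, 2.1]
grip_width: 0.0005
grip_force: 4.5
```

>>> {"fn": "jog_arm", "kwargs": {"rows": [{"gripper": 0.0,"slide": [-0.001,0,0],"spin": 0},{"gripper": 0.0,"slide": [-0.001,0,0],"spin": 0}]}}

```text
time_s: 12.65
ee_pos: [0.5063, -0.0126, 0.2336]
eef_rot: [-3.141, -0.003, 1.603]
force: [0.6, 17.6, 2.3]
grip_width: 0.0006
grip_force: 8.5
```

The force rose firmly at the predicted home position. Retract and verify.

>>> {"fn": "jog_arm", "kwargs": {"rows": [{"gripper": 0.0,"slide": [0.01,0,0],"spin": 0},{"gripper": 0.0,"slide": [0.025,0,0],"spin": 0},{"gripper": 0.0,"slide": [0.025,0,-0.04],"spin": 0},{"gripper": 0.0,"slide": [0.025,0,-0.09],"spin": 0},{"gripper": 0.0,"slide": [0.075,0,-0.12],"spin": 0},{"gripper": 0.0,"slide": [0.125,0,-0.12],"spin": 0},{"gripper": 0.0,"slide": [0.15,0,-0.12],"spin": 0},{"gripper": 0.0,"slide": [0.15,0,-0.12],"spin": 0}]}}

```text
time_s: 13.45
ee_pos: [0.5008, 0.1398, 0.3538]
eef_rot: [3.141, -0.0, 1.607]
force: [-0.3, -0.6, -0.7]
grip_width: 0.0005
grip_force: 0.0
```

```bash
python3 m.py top|egrep "^t|plate .{4,5} |tabs|studs"; python3 - <<'E'
from h import *
im,W=cloud(); c=np.array([.5098,-.119]); a=np.deg2rad(1.9); X=np.array([np.cos(a),np.sin(a)]);Y=np.array([-X[1],X[0]])
f=(W[...,:2]-c)@np.stack([X,Y],1)*1000; z=W[...,2]*1000
m=(abs(f[...,0])<8)&(f[...,1]>20)&(f[...,1]<85)&(z>27)&(z<34); print("hold nose y",np.sort(f[m][:,1])[:6].round(1))
m=(abs(f[...,0]-18)<3)&(f[...,1]<-24)&(f[...,1]>-40)
for y,zz in sorted(zip(f[m][:,1].round(1),z[m].round(1))): print(y,zz,end="; ")
cv2.imwrite("pics/end.png",cv2.resize(im[150:330,220:480],None,fx=3,fy=3)[:,:,::-1])
E
```

```text
t 13.45 pos [0.5008 0.1398 0.3538] yaw 92.06 F [-0.3 -0.6 -0.7] q6 0.17 slide [-2.585e-01 -2.000e-04  1.248e-01] spin -0.4877
top base 9261 [ 0.5085 -0.1193  0.0119] [ 509.8 -118.8] [150.3 309.8] 1.8 polar 1.9 -153.9
top plate 15 [ 0.5988 -0.1795  0.019 ] [ 598.8 -179.7] [14.5  2.1] 89.2 polar 107.6 -34.5
top plate 2483 [ 0.5102 -0.1255  0.0197] [ 511.  -137.4] [100.2 138.3] 1.9 polar 7.0 -90.4
top plate 17 [ 0.543  -0.2296  0.0209] [ 542.9 -229. ] [9.7 7.4] 89.1 polar 115.9 -73.6
top plate 20 [ 0.521  -0.2302  0.0213] [ 520.7 -229.8] [9.6 7.4] 89.4 polar 112.2 -84.5
top plate 101 [ 0.5057 -0.0103  0.0212] [505.3 -11.1] [27.4 20.2] 1.8 polar 108.3 92.4
top plate 15 [ 0.4525 -0.2627  0.017 ] [ 452.3 -262.6] [9.2 7.4] 86.9 polar 155.3 -111.8
top studs 23 [ 0.5477 -0.1526  0.0497] [ 548.  -152.6] [7.3 9.1] 83.8 polar 50.7 -42.3
top studs 24 [ 0.5452 -0.0809  0.0501] [545.6 -80.9] [9.  7.2] 0.1 polar 51.4 47.0
top studs 26 [ 0.5295 -0.2054  0.0494] [ 530.4 -205.3] [32.   1.3] 3.0 polar 89.0 -77.5
top studs 26 [ 0.4758 -0.1547  0.0494] [ 476.1 -155. ] [7.9 8.7] 62.3 polar 50.0 -133.5
top studs 28 [ 0.4737 -0.0831  0.0492] [474.  -83.3] [8.2 8.9] 45.0 polar 50.8 135.9
top tabs 94 [ 0.5307 -0.2087  0.0562] [ 531.1 -209. ] [33.6  8.6] 3.2 polar 92.6 -77.2
top tabs 87 [ 0.5071 -0.0248  0.0563] [506.9 -24.9] [31.9  7.7] 3.1 polar 93.7 91.9
hold nose y [36.2 36.3 36.3 36.4 36.8 36.9]
-39.6 17.1; -39.3 18.8; -38.6 20.5; -37.3 18.2; -37.0 20.1; -37.0 20.9; -36.2 16.2; -35.5 18.0; -35.2 19.9; -34.0 17.3; -33.6 18.1; -33.6 19.2; -33.2 13.2; -33.1 12.4; -33.1 13.1; -31.9 10.7; -31.7 11.0; -31.2 12.6; -28.0 18.8; -27.8 19.4; -27.7 20.8; -26.4 18.5; -26.0 19.6; -25.8 19.9; -25.5 20.4; -24.3 18.7;
```

View pics/end.png

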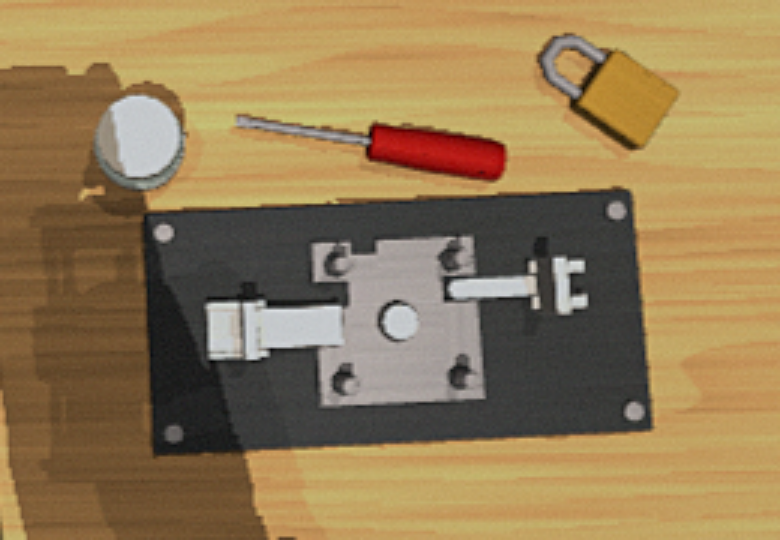

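The key nose is in the fitting notch (450,290) at fixture y ≈ −33. The hold-down nose is over the plate edge (343,327) at y = +36, the plate is square, and the jar, screwdriver and padlock look to be where they were. Handing in.

```bash
python3 -c "
from station import workorder; print(workorder.hand_in())"
```

```text
the job is handed in; nothing more can be done
None
```

The job is handed in: the plate is turned square to the fixture, with the key fully home in the fitting notch and then the hold-down fully home over the plate's edge. The screwdriver, padlock and jar were left alone, and it took about 14 s of the 72 s allowed.

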